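# Lock a hammer-head bolt into a slotted rail and set it against the spring stop

## Robot

A 6-joint arm with a two-finger parallel gripper is mounted at the origin on the work surface. World frame = base frame: x ahead of the robot, y to its left, z up, the work surface at z = 0. Lengths are in m, angles in rad, forces in N, time in s.
With the tool pointing down it reaches from about 0.275 to 0.975 m from the base axis. Payload 8.4 kg.
Tool frame: the origin (TCP) lies midway between the tips of the shut fingers; the grasp point (between the pads) lies 19 mm behind it; z points along the fingers, y is the line along which they close (so a half turn about z gives the same grasp; the last joint's range is limited). The gripper opens to 92 mm and grips with 3 to 60 N. Pads are 20 mm wide; open, the fingers measure 128 mm over their backs; the gripper's body (75 mm by 189 mm) begins 69 mm behind the grasp point.
Start: joints at [-1.22, 0.353, 1.633, -0, 1.155, -0.002], TCP at [0.216, -0.587, 0.215] pointing down, gripper open.
Joint ranges: [-2.63, 2.63], [-0.92, 2.1], [0.06, 2.66], [-1.3, 4.44], [0, 2.69], [-3.02, 3.02]. Speed limits (rad/s): [2.22, 2.22, 2.79, 3.14, 3.14, 3.14].

## Interface

Orientations are given as [roll, pitch, yaw] about the fixed x, y, z axes, in that order (R = Rz(yaw) Ry(pitch) Rx(roll)).
In Python, from workcell import env, vision gives the robot as it stands.
- The arm moves only by the tool send_rows, never from a script. Its argument "deltas" is a list of rows, each a list of 7 numbers: the shift along the tool's x, y, z each as a share of 25 mm, from -1 to 1, then the turn, a rotation vector about the tool's x, y, z each as a share of pi/4 rad, from -1 to 1, then the opening, from -1 (shut) to 1 (fully open). In form: [[tx, ty, tz, rx, ry, rz, fingers], ...]. A call has 1 to 12 rows; each row shifts and turns the commanded pose from where the row before left it, along the tool's axes as they then stand; what a row does not reach is not made up. A row lasts 1/12 s, in which the tool goes at most 41.7 mm and 7.16 degrees, less where a joint would pass 70% of its speed; a pose out of reach is approached as far as the arm can. A call with a number of a shift or a turn outside -1 to 1 is refused whole. A call with a gripper value outside its range is refused whole. The fingers move at their own pace and stop on an object; "squeeze" is the grip in N (left out, the last holds). Time passes only in rows, so rows that do not move let the fingers close. It gives the time, the measured TCP pose, the force, the opening and the grip force at its end, in the units of the state.
- env.observe(): the state, without advancing time (a new reading comes with each control period).
- vision.get_image(name): name is "side" or "top" or "wrist"; returns a dict with "color" (480x640x3 uint8, red, green, blue), "fx", "fy", "cx", "cy" (pixels), "k1" (the pictures are not rectified: a ray, as slopes to the right and down, at radius r is drawn at 1 + k1 r^2 times it, then the intrinsics apply), "xyz" and "orientation" of the camera in the world; the wrist camera has in their place "mount" (4x4, takes a point from camera to tool coordinates, whose origin is the TCP and whose axes are the flange's). Camera axes: x right, y up, looking along -z (the intrinsics and any distortion apply to the point x, -y, -z); pixel columns grow to the right and rows downward; lengths in m; the calibration is good to about 2 mm. A picture is of the moment at which its call begins: read the wrist's pose just before it. There is no depth.
- env.job_done(): hands the job in; it is judged then, once.
The state is a dict: "time": time; "joint_pos": joint angles; "qvel": joint speeds; "joint_torque": joint torques, N m; "tool_pos": TCP position; "orientation": TCP orientation; "force": force on the tool from outside, world axes, zero at the start; "wrist_torque": the same for the moment, N m; "finger_gap": finger opening in m; "grip_force": force on a finger pad.
Only numpy, scipy, OpenCV 4.12 (cv2) and the standard library are available. Lean on these libraries where they do the work, as an engineer would, in place of code of your own. Each camera call takes 0.05 s, during which the arm holds its last target. There are 200 camera calls.

## Task

Take the wing-grip hammer-head bolt out of the rack, pass its T-head down through the rail's slot until the flange sits on the rail, and give it a quarter turn so the head catches under the lips. Then slide it, still locked, along the rail against the rubber buffer of the spring stop and push with more than 4 but never more than 12 newtons, let go and leave it standing there at the stop. Work gently (never more than 25 newtons on the rail) and leave the round-knob bolt alone.

Things in the scene. Friction and masses are not known exactly. Their poses are not given: they have to be found in the camera images.
- tbolt: Hammer-head bolt, about 0.2 kg, upright in a rack pocket: steel, black wing grip. Origin: centre of the head's underside, z up. T-head 30 mm along x, 9 along y, z 0-8, rounded below. Shank 8 mm dia, z 8-16. Flange 28 mm dia, z 16-20. Neck 12 mm dia, z 20-26. In the rack the flange rests on the rack's top, the head hangs in the pocket with play.
- tbolt_wing (a point): Centre of the bolt's wing grip, 43 mm above the bolt's origin, axes as the bolt's. The wing is a block 14 mm along x, 36 mm along y, 34 mm high (17 above and below this point): grip it across its 14 mm. It stands at right angles to the T-head.
- plain_bolt: A bystander: bolt of the same height with a round 32 mm black knob and no T-head, standing in the rack's other pocket. Origin: centre of its underside.
- rack: Fixed grey plastic block 66 mm (x) by 150 mm (y), 30 mm high, with two pockets 36 mm (x) by 16 mm (y) at y = +35 and -35 mm; either bolt may be in either pocket. Origin: centre of its underside.
- rail: Fixed aluminium slotted rail on the bench, 360 mm long (its y), 50 wide (x), 45 high. Origin: centre of its underside. A 12 mm slot in its top runs along y at x = 0 between lips 5 mm thick (z 40-45); below, a cavity 42 mm wide, floor at z = 5. Black caps close the ends, so the head enters only from above, lengthwise in the slot.
- rail_slot (a point): Middle of the slot at the rail's top surface, 45 mm above the rail's origin, axes as the rail's. With the flange resting on the lips the bolt's origin is 16 mm below this level and the top of its head 3 mm below the lips. Turned, the head reaches 9 mm under each lip.
- stop: Dark steel spring stop fixed over the rail near its +y end, axes as the rail's: block 48 mm (x) by 30 (y), 32 high. Origin: centre of the block, on the rail's top surface. From its -y face (y = -15 mm) a set-screw runs along the rail, 17 mm above the rail's top, and ends in a round rubber buffer 14 mm in diameter.
- stop_face (a point): Centre of the stop's -y face where the set-screw comes out, axes as the rail's. How far the screw is out varies and is not measured: the buffer's free face lies 20 to 50 mm from here towards -y, so feel for it. The buffer is sprung, 3 N per mm, travel 10 mm. With the wing along the rail, the wing's end (18 mm from the bolt's axis) meets it.
Not all that is in view belongs to the job. What is shaped like the tbolt but green or turquoise is not meant.

How it is judged:
By the outcome, as a careful person would: the job done as asked, in the order asked, and still so for the second after the job is handed in, with the robot touching nothing.
It also fails if it takes over 72 s, if anything falls off the work surface, if the arm or the gripper's body presses on something with over 40 N, if the wrist force passes 120 N, or if a joint passes its speed limit or range.

## Working session

There is one attempt and no reset: what is moved stays moved. The work goes in short steps, Python scripts to look and compute and a tool call to move; the robot and the scene stay as the last step left them, time stands still between calls to the robot, and variables do not carry over. Pictures are saved under pics/ and viewed, at most 10 in all, crops included, and the job is handed in when it is done.

Besides the shell and the picture viewer there is one more tool, called after "Request:" in YAML: its name, and indented under it one key for each argument. send_rows: Moves the arm, as the interface text tells. Shift numbers are shares of 25 mm and turn numbers shares of pi/4 rad, none past 1 either way. Its arguments: {"type":"object","properties":{"deltas":{"type":"array","items":{"type":"array","items":{"type":"number"}}},"squeeze":{"type":"number"}},"required":["deltas"]}

```bash
mkdir -p pics
cat > h.py <<'E'
import sys; sys.path.insert(0,'.')
import numpy as np, cv2
from scipy.spatial.transform import Rotation as R
from workcell import env, vision
def cam(name):
    s=env.observe(); im=vision.get_image(name)
    if 'mount' in im:
        T=np.eye(4); T[:3,:3]=R.from_euler('xyz',s['orientation']).as_matrix(); T[:3,3]=s['tool_pos']
        M=T@np.array(im['mount'])
    else:
        M=np.eye(4); M[:3,:3]=R.from_euler('xyz',im['orientation']).as_matrix(); M[:3,3]=im['xyz']
    im['M']=M; return im
def ray(im,u,v):
    a=np.array([(u-im['cx'])/im['fx'],(v-im['cy'])/im['fy']]); s=a.copy()
    for _ in range(20): s=a/(1+im['k1']*(s@s))
    d=im['M'][:3,:3]@np.array([s[0],-s[1],-1]); return im['M'][:3,3],d
def onz(im,u,v,z):
    o,d=ray(im,u,v); return o+d*(z-o[2])/d[2]
def proj(im,p):
    q=im['M'][:3,:3].T@(np.array(p)-im['M'][:3,3]); s=np.array([q[0],-q[1]])/-q[2]
    s=s*(1+im['k1']*(s@s)); return s*[im['fx'],im['fy']]+[im['cx'],im['cy']]
E
python3 - <<'E'
from h import *
for n in('top','side'):
    im=cam(n); cv2.imwrite(f'pics/{n}0.png',im['color'][:,:,::-1]); print(n,im['M'].round(3).tolist(),im['fx'],im['k1'])
print(env.observe())
E
```

```text
top [[0.02, 0.999, -0.047, 0.42], [-0.999, 0.018, -0.045, -0.101], [-0.044, 0.048, 0.998, 0.849], [0.0, 0.0, 0.0, 1.0]] 458.055700000766 0.005276479072619786
side [[-0.957, 0.171, -0.233, 0.284], [-0.289, -0.606, 0.741, 0.525], [-0.015, 0.777, 0.63, 0.584], [0.0, 0.0, 0.0, 1.0]] 476.6190603976872 -0.09508894722437546
{'time': 0.1, 'joint_pos': array([-1.22039304e+00,  3.53559671e-01,  1.63404326e+00,  1.82072993e-05,
        1.15516274e+00, -2.37833659e-03]), 'qvel': array([ 3.10025742e-04, -2.54748193e-03, -2.77300921e-03, -2.63481740e-05,
       -2.81169703e-04,  2.43065359e-04]), 'joint_torque': array([-2.45533611e-04, -5.94903517e+01, -3.34934199e+01,  6.98469090e-02,
        1.83402974e-02, -2.33566169e-05]), 'tool_pos': array([ 0.21581646, -0.58610532,  0.21395781]), 'orientation': array([-3.14041967e+00, -1.94382981e-05,  3.52774247e-01]), 'force': array([-0.03401773, -0.80526785,  0.60011475]), 'wrist_torque': array([ 0.00949041,  0.07047233, -0.01525733]), 'grip_force': 0.0, 'finger_gap': 0.09196638844005177}
```

View pics/top0.png

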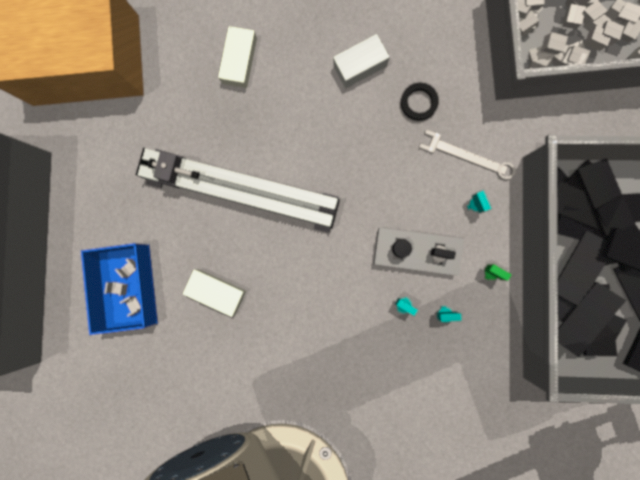

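View pics/side0.png

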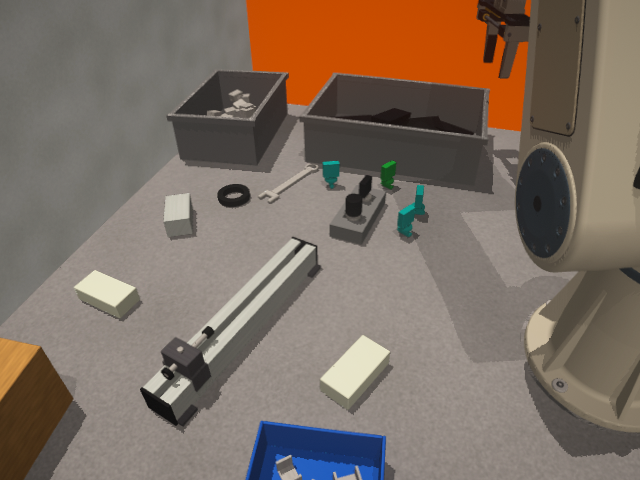

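The top view shows the rack at (416,252), the round knob at (401,248) and a black wing at (443,253). The rail runs from (330,210) to (150,162), with the stop at (166,167). The wing candidates are the black one at (443,253), turquoise ones at (480,202), (405,306) and (449,315), and a green one at (497,272). Only the black one stands in the rack, so that is the tbolt. I'll confirm it in one crop.

Run:
```python
from h import *
im=cam('top'); c=im['color']; g=c.mean(2); hsv=cv2.cvtColor(c,cv2.COLOR_RGB2HSV)
def rect(mask,box,z,name,k=0):
    m=np.zeros(mask.shape,np.uint8); x0,y0,x1,y1=box; m[y0:y1,x0:x1]=mask[y0:y1,x0:x1]*255
    if k: m=cv2.morphologyEx(m,cv2.MORPH_CLOSE,np.ones((k,k)))
    n=max(cv2.findContours(m,0,2)[0],key=cv2.contourArea)
    b=cv2.boxPoints(cv2.minAreaRect(n)); P=np.array([onz(im,*p,z) for p in b])
    print(name,b.round(1).tolist(),'ctr',P.mean(0).round(4),'sides',np.linalg.norm(P[1]-P[0]).round(4),np.linalg.norm(P[2]-P[1]).round(4),
     'ang',[round(np.degrees(np.arctan2(*(P[i+1]-P[i])[[1,0]])),1) for i in(0,1)])
print(c[240,420],c[252,444],c[248,401],c[185,260],c[192,260],c[300,300])
rect(g<60,(425,235,460,270),.075,'wing')
rect(g<60,(385,235,413,262),.075,'knob')
rect((g<140)&(hsv[:,:,1]<40),(368,222,470,282),.03,'rack',5)
rect(g>180,(170,150,345,230),.045,'railbright',9)
rect(g<75,(150,150,185,188),.077,'stop')
cr=cv2.resize(c[140:330,130:530],(800,380),interpolation=3); cv2.imwrite('pics/crop1.png',cr[:,:,::-1])
```

```text
[172 167 158] [50 49 49] [55 53 51] [231 230 221] [153 152 142] [174 166 158]
wing [[430.3999938964844, 254.6999969482422], [431.5, 248.10000610351562], [453.70001220703125, 251.8000030517578], [452.6000061035156, 258.3999938964844]] ctr [ 0.4384 -0.2711  0.075 ] sides 0.0113 0.0372 ang [np.float64(-8.9), np.float64(-98.5)]
knob [[389.0, 249.0], [401.5, 236.5], [413.0, 248.0], [400.5, 260.5]] ctr [ 0.4451 -0.203   0.075 ] sides 0.0297 0.0271 ang [np.float64(-43.9), np.float64(-134.4)]
rack [[369.79998779296875, 269.0], [375.29998779296875, 227.60000610351562], [458.1000061035156, 238.6999969482422], [452.6000061035156, 280.1000061035156]] ctr [ 0.4376 -0.2315  0.03  ] sides 0.0745 0.147 ang [np.float64(-6.7), np.float64(-96.7)]
railbright [[174.10000610351562, 184.6999969482422], [181.39999389648438, 156.89999389648438], [336.79998779296875, 197.8000030517578], [329.5, 225.60000610351562]] ctr [0.5436 0.0526 0.045 ] sides 0.0518 0.2892 ang [np.float64(-12.9), np.float64(-104.0)]
stop [[149.3000030517578, 185.39999389648438], [154.39999389648438, 152.5], [180.6999969482422, 156.60000610351562], [175.60000610351562, 189.39999389648438]] ctr [0.5715 0.2035 0.077 ] sides 0.0577 0.0469 ang [np.float64(-6.7), np.float64(-98.1)]
```

View pics/crop1.png

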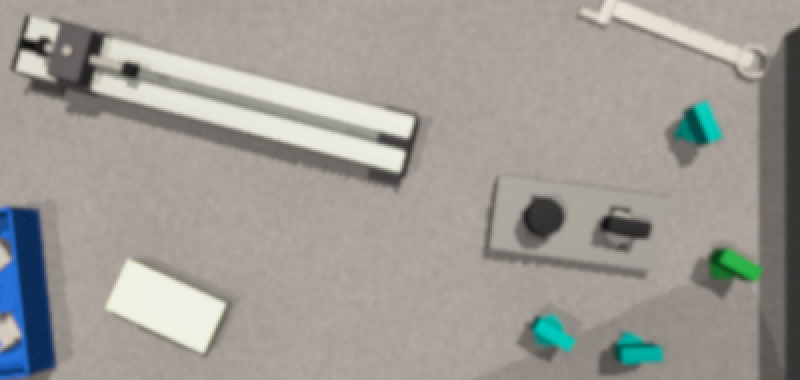

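The crop confirms it: the black wing with the steel flange is at crop (627,227), and the round knob is at (543,217). The buffer is at crop (131,70). I'll move over the bolt now.

Request:
send_rows:
  deltas:
    - [0.75,-0.52,0,0,0,0,1]
    - [0.75,-0.52,0,0,0,0,1]
    - [0.75,-0.52,0,0,0,0,1]
    - [0.75,-0.52,0,0,0,0,1]
    - [0.75,-0.52,0,0,0,0,1]
    - [0.75,-0.52,0,0,0,0,1]
    - [0.75,-0.52,0,0,0,0,1]
    - [0.75,-0.52,0,0,0,0,1]
    - [0.75,-0.52,0,0,0,0,1]
    - [0.75,-0.52,0,0,0,0,1]
    - [0.75,-0.52,0,0,0,0,1]
    - [0.75,-0.52,0,0,0,0,1]

```text
time: 1.15
tool_pos: [0.3736, -0.3613, 0.2144]
orientation: [-3.141, 0.0, 0.353]
force: [0.0, 0.1, 0.3]
finger_gap: 0.092
grip_force: 0.0
```

Request:
send_rows:
  deltas:
    - [0.75,-0.52,0,0,0,0,1]
    - [0.75,-0.52,0,0,0,0,1]
    - [0.75,-0.52,0,0,0,0,1]
    - [0.75,-0.52,0,0,0,0,1]
    - [0.75,-0.52,0,0,0,0,1]
    - [0,0,0,0,0,-0.15,1]
    - [0,0,0,0,0,-0.15,1]
    - [0,0,0,0,0,-0.15,1]
    - [0,0,0,0,0,-0.15,1]
    - [0,0,0,0,0,-0.15,1]
    - [0,0,0,0,0,-0.15,1]
    - [0,0,0,0,0,-0.15,1]

```text
time: 2.15
tool_pos: [0.4386, -0.2689, 0.2144]
orientation: [-3.141, -0.0, 1.183]
force: [-0.5, 0.4, 0.2]
finger_gap: 0.0917
grip_force: 0.0
```

Request:
send_rows:
  deltas:
    - [0,0,0,0,0,-0.15,1]
    - [0,0,0,0,0,-0.16,1]
    - [0,0,0,0,0,0,1]
    - [0,0,0,0,0,0,1]

```text
time: 2.48
tool_pos: [0.4386, -0.2689, 0.2145]
orientation: [-3.141, -0.0, 1.416]
force: [-0.3, -0.1, 0.1]
finger_gap: 0.0918
grip_force: 0.0
```

Run:
```python
from h import *
im=cam('wrist'); c=im['color']; cv2.imwrite('pics/w1.png',c[:,:,::-1])
s=env.observe(); print(s['tool_pos'],s['orientation'],s['joint_pos'],proj(im,[.438,-.271,.074]),im['M'].round(3).tolist())
for p in ([.438,-.271,.074],[.445,-.203,.074],[.4376,-.2315,.03]): print(proj(im,p))
```

```text
[ 0.43862469 -0.26892114  0.21447718] [-3.14140036e+00 -9.71586630e-05  1.41581131e+00] [-5.52922751e-01  1.81104903e-01  1.86674625e+00  1.69384523e-05
  1.09395642e+00 -3.97945519e-01] [321.26118859 228.2461126 ] [[0.988, 0.147, 0.046, 0.452], [-0.154, 0.944, 0.291, -0.186], [-0.0, -0.295, 0.956, 0.385], [0.0, 0.0, 0.0, 1.0]]
[321.26118859 228.2461126 ]
[316.56906281 141.54939573]
[314.0093739  172.56332698]
```

View pics/w1.png

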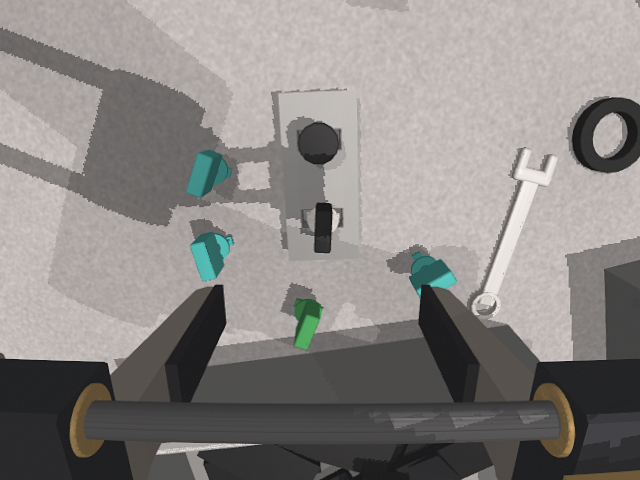

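The wrist view shows the wing at (323,228), with its top edge at about row 203 and bottom edge at about 252. The knob is at (319,143), and turquoise and green decoys lie beside the rack. I'll measure the wing precisely and check the decoys' distance from the fingers.

Run:
```python
from h import *
im=cam('wrist'); c=im['color']; m=np.zeros(c.shape[:2],np.uint8); m[195:258,300:345]=(c.mean(2)[195:258,300:345]<70)*255
n=max(cv2.findContours(m,0,2)[0],key=cv2.contourArea); n=n[:,0]; print(n.min(0),n.max(0))
for r in (206,212,220,230,240,246,250):
    x=np.where(m[r])[0]; a,b=onz(im,x[0],r,.074),onz(im,x[-1]+1,r,.074); print(r,x[0],x[-1],a[:2].round(4),b[:2].round(4))
v=n[:,1].max()+1; print('end -y',onz(im,324,v,.074))
v=n[:,1].min(); print('end +y low',onz(im,322,v,.040),'at .074',onz(im,322,v,.074))
for p in((205,170),(212,250),(432,270),(305,320)): print(p,onz(im,*p,.04).round(3))
```

```text
[314 203] [331 252]
206 316 330 [ 0.4367 -0.2523] [ 0.4485 -0.2541]
212 302 341 [ 0.4249 -0.2554] [ 0.4564 -0.2603]
220 303 341 [ 0.4246 -0.262 ] [ 0.4555 -0.2668]
230 315 330 [ 0.4328 -0.2717] [ 0.4456 -0.2737]
240 315 330 [ 0.4314 -0.28  ] [ 0.4443 -0.282 ]
246 315 330 [ 0.4306 -0.2851] [ 0.4436 -0.2871]
250 314 329 [ 0.4293 -0.2884] [ 0.4422 -0.2904]
end -y [ 0.43697699 -0.29220098  0.074     ]
end +y low [ 0.44071185 -0.25763962  0.04      ] at .074 [ 0.4417968  -0.25062829  0.074     ]
(205, 170) [ 0.345 -0.213  0.04 ]
(212, 250) [ 0.335 -0.285  0.04 ]
(432, 270) [ 0.532 -0.336  0.04 ]
(305, 320) [ 0.407 -0.368  0.04 ]
```

Request:
send_rows:
  deltas:
    - [-0.18,0.05,0.8,0,0,0,-0.1]
    - [0,0,0.8,0,0,0,-0.1]
    - [0,0,0.8,0,0,0,-0.1]
    - [0,0,0.8,0,0,0,-0.1]
    - [0,0,0.8,0,0,0,-0.1]
    - [0,0,0.8,0,0,0,-0.1]
    - [0,0,0.8,0,0,0,-0.1]
    - [0,0,0.7,0,0,0,-0.1]
    - [0,0,0.5,0,0,0,-0.1]
    - [0,0,0.25,0,0,0,-0.1]
    - [0,0,0,0,0,0,-0.1]
    - [0,0,0,0,0,0,-0.1]

```text
time: 3.58
tool_pos: [0.4394, -0.2737, 0.0385]
orientation: [-3.141, -0.0, 1.419]
force: [-0.1, -0.4, 0.1]
finger_gap: 0.0413
grip_force: 0.0
```

Request:
send_rows:
  deltas:
    - [0,0,0,0,0,0,-0.5]
    - [0,0,0,0,0,0,-0.6]
    - [0,0,0,0,0,0,-1]
    - [0,0,0,0,0,0,-1]
    - [0,0,0,0,0,0,-1]
    - [0,0,0,0,0,0,-1]
    - [0,0,0,0,0,0,-1]
    - [0,0,0,0,0,0,-1]
  squeeze: 25

```text
time: 4.25
tool_pos: [0.4394, -0.2738, 0.0388]
orientation: [3.141, 0.0, 1.42]
force: [-1.9, 0.1, 6.4]
finger_gap: 0.0138
grip_force: 25.0
```

Request:
send_rows:
  deltas:
    - [0,0,-0.3,0,0,0,-1]
    - [0,0,-0.6,0,0,0,-1]
    - [0,0,-0.8,0,0,0,-1]
    - [0,0,-0.8,0,0,0,-1]
    - [0,0,-0.8,0,0,0,-1]
    - [0,0,-0.8,0,0,0,-1]
    - [0,0,-0.8,0,0,0,-1]
    - [0,0,-0.3,0,0,0,-1]
    - [0,0,0,0,0,0,-1]

```text
time: 5.0
tool_pos: [0.4402, -0.2742, 0.1702]
orientation: [3.138, 0.001, 1.42]
force: [0.1, -0.4, -3.2]
finger_gap: 0.0136
grip_force: 25.0
```

Request:
send_rows:
  deltas:
    - [0.6,0.1,0,0,0,0,-1]
    - [0.82,0.13,0,0,0,0,-1]
    - [0.82,0.13,0,0,0,0,-1]
    - [0.82,0.13,0,0,0,0,-1]
    - [0.82,0.13,0,0,0,0,-1]
    - [0.82,0.13,0,0,0,0,-1]
    - [0.82,0.13,0,0,0,0,-1]
    - [0.82,0.13,0,0,0,0,-1]
    - [0.82,0.13,0,0,0,0,-1]
    - [0.82,0.13,0,0,0,0,-1]
    - [0.82,0.13,0,0,0,0,-1]
    - [0.82,0.13,0,0,0,0,-1]

```text
time: 6.0
tool_pos: [0.5124, -0.0405, 0.1668]
orientation: [-3.139, 0.0, 1.42]
force: [0.4, -0.4, -1.3]
finger_gap: 0.0137
grip_force: 25.0
```

Request:
send_rows:
  deltas:
    - [0.82,0.14,0,0,0,0,-1]
    - [0.82,0.14,0,0,0,0,-1]
    - [0.6,0.14,0,0,0,0,-1]
    - [0.4,0.1,0,0,0,0,-1]
    - [0,0,0,0,0,0.12,-1]
    - [0,0,0,0,0,0,-1]
    - [0,0,0,0,0,0,-1]
    - [0,0,0,0,0,0,-1]

```text
time: 6.67
tool_pos: [0.5354, 0.0213, 0.1678]
orientation: [-3.141, 0.0, 1.328]
force: [-0.4, -0.4, -2.3]
finger_gap: 0.0138
grip_force: 25.0
```

Run:
```python
from h import *
im=cam('wrist'); c=im['color']; cv2.imwrite('pics/w2.png',c[:,:,::-1])
s=env.observe(); print(s['tool_pos'],s['orientation'],s['joint_pos'],s['force'])
for t in(-.1,-.05,0,.05,.1): print(t,proj(im,np.array([.5436,.0526,.045])+t*np.array([.242,.97,0])))
```

```text
[0.53553464 0.02126898 0.16795513] [-3.14095249e+00  2.83121903e-04  1.32750771e+00] [ 3.69595297e-02  2.67908751e-01  1.86896643e+00 -1.12521287e-04
  1.00541097e+00  2.80308554e-01] [ 0.07318874 -0.36582777 -1.77592473]
-0.1 [322.001145   311.54828905]
-0.05 [322.13042634 253.49965172]
0 [322.27177186 189.54057347]
0.05 [322.42528596 119.4682226 ]
0.1 [322.59026364  43.39120682]
```

View pics/w2.png

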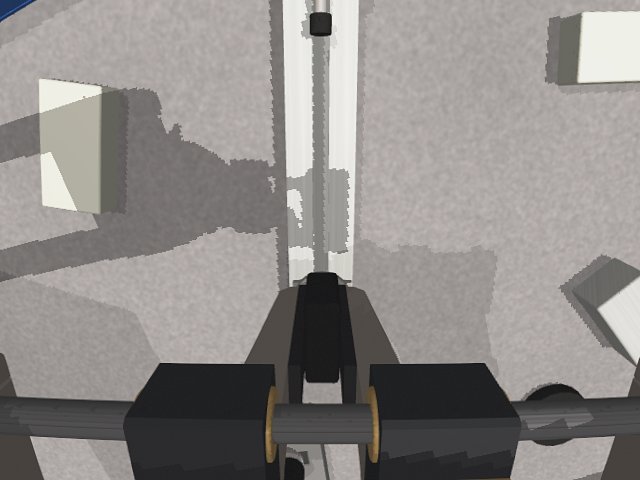

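This view shows the slot running straight up the image at column ≈321 and the buffer's front at (320,36). The wing is between the fingers at rows 272–382. I'll measure the slot line, the buffer and where the wing sits in the gripper.

Run:
```python
from h import *
im=cam('wrist'); c=im['color']; g=cv2.GaussianBlur(c.mean(2).astype(np.float32),(3,3),0)
L=[]
for r in range(50,160,6):
    d=np.diff(g[r]); 
    o0=262+d[262:300].argmax(); o1=340+d[340:380].argmin(); s0=300+d[300:322].argmin(); s1=318+d[318:340].argmax()
    P=[onz(im,x+1,r+.5,.045) for x in(o0,s0,s1,o1)]; L.append([*(P[0][:2]),*P[1][:2],*P[2][:2],*P[3][:2]])
    if r%24==2: print(r,o0,s0,s1,o1)
L=np.array(L)
for n,i in zip('o0 s0 s1 o1'.split(),range(0,8,2)):
    k=np.polyfit(L[:,i+1],L[:,i],1); res=L[:,i]-np.polyval(k,L[:,i+1]); print(n,'angle from y',np.degrees(np.arctan(k[0])).round(2),'x at y=.05',np.polyval(k,.05).round(4),res.std().round(5))
print('buffer',onz(im,320,36,.062),[ (r,int(g[r,320])) for r in range(28,46,2)])
print('col 322',g[262:300:2,322].astype(int).tolist(),g[370:392:2,322].astype(int).tolist())
s=env.observe();T=R.from_euler('xyz',s['orientation']).as_matrix();p=np.array(s['tool_pos'])
for q in([.018,0,-.036],[-.018,0,-.036],[.018,0,-.002],[.018,.007,-.036],[-.018,.007,-.036],[.018,-.007,-.036]): print(q,proj(im,p+T@q).round(1))
cv2.imwrite('pics/w2c.png',cv2.resize(c[255:395,270:380,::-1],None,fx=4,fy=4,interpolation=2))
```

```text
50 282 311 328 356
74 283 311 328 356
98 283 311 328 355
122 284 312 328 355
146 284 311 328 354
o0 angle from y 14.02 x at y=.05 0.5158 0.00022
s0 angle from y 14.03 x at y=.05 0.5359 0.00034
s1 angle from y 13.67 x at y=.05 0.5483 0.0
o1 angle from y 14.0 x at y=.05 0.5676 0.0002
buffer [0.56681575 0.15151559 0.062     ] [(28, 46), (30, 48), (32, 36), (34, 23), (36, 84), (38, 136), (40, 134), (42, 134), (44, 134)]
col 322 [126, 126, 126, 126, 119, 56, 23, 24, 24, 24, 24, 24, 25, 24, 25, 23, 25, 25, 24] [27, 27, 28, 27, 27, 26, 67, 147, 152, 153, 150]
[0.018, 0, -0.036] [321.4 302.5]
[-0.018, 0, -0.036] [321.4 384.1]
[0.018, 0, -0.002] [321.5 269.1]
[0.018, 0.007, -0.036] [340.3 302.5]
[-0.018, 0.007, -0.036] [338.9 384.1]
[0.018, -0.007, -0.036] [302.5 302.5]
```

View pics/w2c.png

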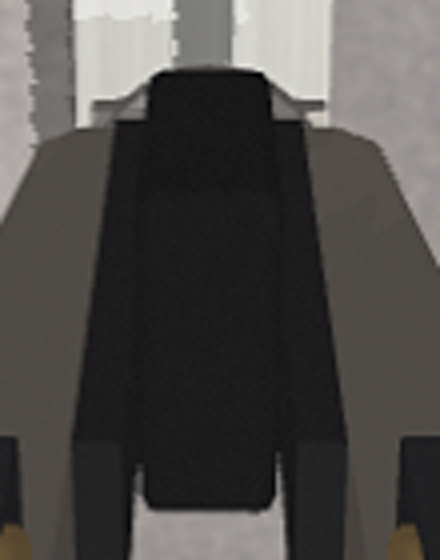

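Request:
send_rows:
  deltas:
    - [0,-0.03,0,0,0,-0.15,-1]
    - [0,0,0,0,0,-0.15,-1]
    - [0,0,0,0,0,-0.15,-1]
    - [0,0,0,0,0,-0.15,-1]
    - [0,0,0,0,0,-0.15,-1]
    - [0,0,0,0,0,-0.15,-1]
    - [0,0,0,0,0,-0.15,-1]
    - [0,0,0,0,0,-0.15,-1]
    - [0,0,0,0,0,-0.15,-1]
    - [0,0,0,0,0,-0.15,-1]
    - [0,0,0,0,0,-0.15,-1]
    - [0,0,0,0,0,-0.15,-1]

```text
time: 7.77
tool_pos: [0.5351, 0.0215, 0.1684]
orientation: [3.142, 0.0, 2.746]
force: [-0.1, -0.2, -2.6]
finger_gap: 0.0136
grip_force: 25.0
```

Request:
send_rows:
  deltas:
    - [0,0,0,0,0,-0.15,-1]
    - [0,0,0.3,0,0,-0.05,-1]
    - [0,0,0.7,0,0,0,-1]
    - [0,0,0.8,0,0,0,-1]
    - [0,0,0.8,0,0,0,-1]
    - [0,0,0.7,0,0,0,-1]
    - [0,0,0.3,0,0,0,-1]
    - [0,0,0,0,0,0,-1]
    - [0,0,0,0,0,0,-1]
    - [0,0,0,0,0,0,-1]
    - [0,0,0,0,0,0,-1]

```text
time: 8.68
tool_pos: [0.5361, 0.0219, 0.0795]
orientation: [3.141, 0.002, 2.897]
force: [-0.1, -0.2, -1.8]
finger_gap: 0.0137
grip_force: 25.0
```

Run:
```python
from h import *
im=cam('wrist'); c=im['color']; cv2.imwrite('pics/w3.png',c[:,:,::-1])
s=env.observe(); p=s['tool_pos']; print(p,s['orientation'],s['joint_pos'],s['force'],s['finger_gap'])
n=np.array([.970,-.242]); print('n off (want -0.3mm.. of slot)',(p[:2]-[.5418+.2493*(p[1]-.05),p[1]])@n)
```

```text
[0.53596613 0.02190545 0.07941682] [3.14108501e+00 1.78457329e-03 2.89691538e+00] [ 3.80588266e-02  3.88738008e-01  1.93567373e+00 -1.42627988e-05
  8.15325579e-01 -1.28805091e+00] [-0.27906217  0.40398604 -1.9969234 ] 0.013635414640790053
n off (want -0.3mm.. of slot) 0.001134997696004626
```

View pics/w3.png

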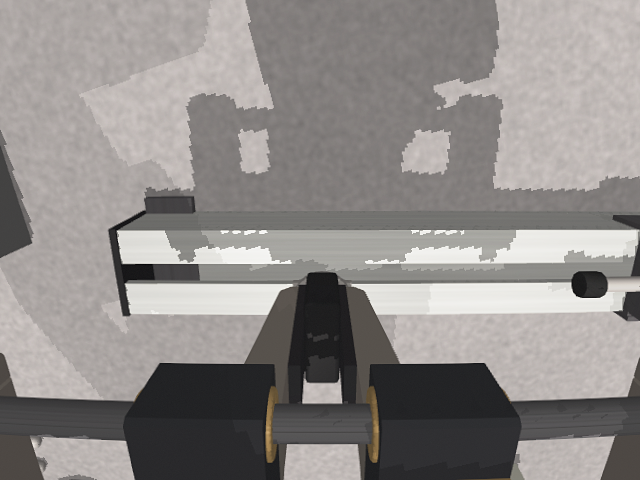

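The rail now runs across the image. The slot is at rows ≈264–281 and the held bolt at (322,280). I'll check the slot's offset from the bolt in this view.

Run:
```python
from h import *
im=cam('wrist'); g=cv2.GaussianBlur(im['color'].mean(2).astype(np.float32),(3,3),0)
s=env.observe(); p=s['tool_pos']; n=np.array([.970,-.242]); u=np.array([.242,.970])
for x in list(range(130,280,15))+list(range(370,560,20)):
    col=g[:,x]; d=np.diff(col); b=290+d[290:325].argmin() if 0 else None
    s1=255+d[255:275].argmin(); s2=274+d[274:292].argmax()
    P=[onz(im,x+.5,r+1,.045)[:2]-p[:2] for r in(s1,s2)]
    print(x,s1,s2,int(d[s1]),int(d[s2]),[(1000*q@n).round(2) for q in P],round(1000*P[0]@u,1))
# outer edges
for x in (230,400,450,500):
    d=np.diff(g[:,x]); a=220+d[220:245].argmax(); b=300+d[300:330].argmin()
    print(x,a,b,[(1000*((onz(im,x+.5,r+1,.045)[:2]-p[:2])@n)).round(2) for r in(a,b)])
```

```text
130 263 283 -88 51 [np.float64(-6.64), np.float64(5.41)] -106.5
145 263 283 -90 46 [np.float64(-6.67), np.float64(5.35)] -97.9
160 263 283 -72 47 [np.float64(-6.69), np.float64(5.3)] -89.4
175 263 283 -73 47 [np.float64(-6.71), np.float64(5.26)] -81.0
190 263 283 -71 48 [np.float64(-6.73), np.float64(5.22)] -72.6
205 263 283 -41 49 [np.float64(-6.74), np.float64(5.18)] -64.2
220 263 283 -42 50 [np.float64(-6.76), np.float64(5.16)] -55.9
235 263 283 -47 50 [np.float64(-6.77), np.float64(5.13)] -47.7
250 263 283 -53 51 [np.float64(-6.77), np.float64(5.11)] -39.4
265 263 283 -41 51 [np.float64(-6.78), np.float64(5.1)] -31.2
370 263 283 -42 56 [np.float64(-6.74), np.float64(5.14)] 26.3
390 263 283 -54 53 [np.float64(-6.72), np.float64(5.18)] 37.3
410 263 283 -37 53 [np.float64(-6.69), np.float64(5.22)] 48.3
430 263 283 -36 50 [np.float64(-6.66), np.float64(5.28)] 59.4
450 263 282 -34 50 [np.float64(-6.62), np.float64(4.73)] 70.5
470 263 282 -33 55 [np.float64(-6.58), np.float64(4.8)] 81.7
490 263 282 -25 60 [np.float64(-6.53), np.float64(4.88)] 93.0
510 263 282 -41 61 [np.float64(-6.48), np.float64(4.98)] 104.5
530 262 282 -40 65 [np.float64(-7.02), np.float64(5.08)] 115.9
550 262 282 -40 58 [np.float64(-6.96), np.float64(5.19)] 127.6
230 230 314 [np.float64(-25.57), np.float64(24.43)]
400 229 314 [np.float64(-26.07), np.float64(24.5)]
450 229 313 [np.float64(-26.08), np.float64(24.09)]
500 229 313 [np.float64(-26.1), np.float64(24.44)]
```

Request:
send_rows:
  deltas:
    - [0.026,0,0.1,0,0,0,-1]
    - [0,0,0.1,0,0,0,-1]
    - [0,0,0.1,0,0,0,-1]
    - [0,0,0.04,0,0,0,-1]
    - [0,0,0.04,0,0,0,-1]
    - [0,0,0.04,0,0,0,-1]
    - [0,0,0,0,0,0,-1]

```text
time: 9.37
tool_pos: [0.5344, 0.0221, 0.0676]
orientation: [-3.141, -0.0, 2.897]
force: [0.8, 0.1, -1.1]
finger_gap: 0.014
grip_force: 25.0
```

Request:
send_rows:
  deltas:
    - [0,0,0.04,0,0,0,-1]
    - [0,0,0.04,0,0,0,-1]
    - [0,0,0,0,0,0,-1]
    - [0,0,0,0,0,0,-1]

```text
time: 9.7
tool_pos: [0.5345, 0.0221, 0.0658]
orientation: [-3.142, -0.0, 2.897]
force: [-1.2, -0.3, -2.5]
finger_gap: 0.0136
grip_force: 25.0
```

Request:
send_rows:
  deltas:
    - [0,0,0.08,0,0,0,-1]
    - [0,0,0.08,0,0,0,-1]
    - [0,0,0.08,0,0,0,-1]
    - [0,0,0.08,0,0,0,-1]
    - [0,0,0,0,0,0,-1]
    - [0,0,0,0,0,0,-1]

```text
time: 10.2
tool_pos: [0.5344, 0.022, 0.0576]
orientation: [-3.141, -0.0, 2.897]
force: [0.5, -0.3, -2.4]
finger_gap: 0.014
grip_force: 25.0
```

Request:
send_rows:
  deltas:
    - [0,0,0.04,0,0,0,-1]
    - [0,0,0.04,0,0,0,-1]
    - [0,0,0,0,0,0,-1]

```text
time: 10.45
tool_pos: [0.5344, 0.0221, 0.0557]
orientation: [-3.142, -0.0, 2.897]
force: [1.1, -0.2, -3.0]
finger_gap: 0.0142
grip_force: 25.0
```

Request:
send_rows:
  deltas:
    - [0,0,0.04,0,0,0,-1]
    - [0,0,0,0,0,0,-1]
    - [0,0,0,0,0,0,-1]

```text
time: 10.7
tool_pos: [0.5345, 0.0221, 0.0548]
orientation: [-3.142, -0.0, 2.897]
force: [0.2, 0.4, -2.7]
finger_gap: 0.0142
grip_force: 25.0
```

Request:
send_rows:
  deltas:
    - [0,0,0.03,0,0,0,-1]
    - [0,0,0,0,0,0,-1]
    - [0,0,0,0,0,0,-1]

```text
time: 10.95
tool_pos: [0.5346, 0.0221, 0.0541]
orientation: [3.142, 0.0, 2.897]
force: [-0.3, 0.6, -1.6]
finger_gap: 0.0138
grip_force: 25.0
```

Request:
send_rows:
  deltas:
    - [0,0,0.02,0,0,0,-1]
    - [0,0,0,0,0,0,-1]
    - [0,0,0,0,0,0,-1]

```text
time: 11.2
tool_pos: [0.5346, 0.0221, 0.0539]
orientation: [3.142, 0.0, 2.897]
force: [-1.5, -0.9, 3.8]
finger_gap: 0.0138
grip_force: 25.0
```

Request:
send_rows:
  deltas:
    - [0,0,0.02,0,0,0,-1]
    - [0,0,0,0,0,0,-1]
    - [0,0,0,0,0,0,-1]

```text
time: 11.45
tool_pos: [0.5347, 0.0221, 0.0538]
orientation: [3.142, 0.0, 2.897]
force: [-3.4, -0.1, 9.7]
finger_gap: 0.0139
grip_force: 25.0
```

Request:
send_rows:
  deltas:
    - [0,0,-0.016,0,0,0,-1]
    - [0,0,0,0,0,0.1,-1]
    - [0,0,0,0,0,0.1,-1]
    - [0,0,0,0,0,0.1,-1]
    - [0,0,0,0,0,0.1,-1]
    - [0,0,0,0,0,0,-1]

```text
time: 11.95
tool_pos: [0.5351, 0.0221, 0.0538]
orientation: [3.141, 0.001, 2.579]
force: [-1.4, -0.8, 3.8]
finger_gap: 0.0135
grip_force: 25.0
```

```bash
python3 -c "
from h import *
s=env.observe(); print(s['tool_pos'],s['orientation'],s['force'],s['wrist_torque'])"
```

```text
[0.53513969 0.02210837 0.05382074] [3.14087749e+00 9.36407291e-04 2.57904029e+00] [-1.40328218 -0.79213398  3.76876735] [ 0.03097478 -0.07339932 -0.0218668 ]
```

Little torque, so it turns freely. I'll finish the quarter turn.

Request:
send_rows:
  deltas:
    - [0,0,0,0,0,0.15,-1]
    - [0,0,0,0,0,0.15,-1]
    - [0,0,0,0,0,0.15,-1]
    - [0,0,0,0,0,0.15,-1]
    - [0,0,0,0,0,0.15,-1]
    - [0,0,0,0,0,0.15,-1]
    - [0,0,0,0,0,0.15,-1]
    - [0,0,0,0,0,0.15,-1]
    - [0,0,0,0,0,0.15,-1]
    - [0,0,0,0,0,0.15,-1]
    - [0,0,0,0,0,0.1,-1]
    - [0,0,0,0,0,0,-1]

```text
time: 12.95
tool_pos: [0.5352, 0.0221, 0.0538]
orientation: [3.14, -0.0, 1.325]
force: [-0.1, 0.4, 5.3]
finger_gap: 0.0134
grip_force: 25.0
```

```bash
python3 -c "
from h import *
s=env.observe(); p=s['tool_pos'];print(p,s['orientation'],s['force'],s['wrist_torque'])
print((p[:2]-[.5418+.2493*(p[1]-.05),p[1]])@np.array([.97,-.242]), (np.array([.5668,.1515])-p[:2])@np.array([.242,.97])-.018)"
```

```text
[0.53522638 0.02210795 0.05384841] [ 3.14033477e+00 -3.93749199e-04  1.32500194e+00] [-0.06801712  0.446733    5.27889262] [-0.05212641 -0.07068375 -0.04170976]
0.00036846963770025383 0.1151511013902851
```

Request:
send_rows:
  deltas:
    - [0.1,0,-0.01,0,0,0,-1]
    - [0.2,0,0,0,0,0,-1]
    - [0.3,0,0,0,0,0,-1]
    - [0.3,0,0,0,0,0,-1]
    - [0.3,0,0,0,0,0,-1]
    - [0.3,0,0,0,0,0,-1]
    - [0.3,0,0,0,0,0,-1]
    - [0.2,0,0,0,0,0,-1]
    - [0,0,0,0,0,0,-1]

```text
time: 13.7
tool_pos: [0.5469, 0.0716, 0.0538]
orientation: [3.142, -0.0, 1.329]
force: [-0.4, 1.1, 3.9]
finger_gap: 0.0137
grip_force: 25.0
```

Request:
send_rows:
  deltas:
    - [0.2,0,0,0,0,0,-1]
    - [0.3,0,0,0,0,0,-1]
    - [0.3,0,0,0,0,0,-1]
    - [0.3,0,0,0,0,0,-1]
    - [0.3,0,0,0,0,0,-1]
    - [0.2,0,0,0,0,0,-1]
    - [0.1,0,0,0,0,0,-1]
    - [0,0,0,0,0,0,-1]
    - [0,0,0,0,0,0,-1]

```text
time: 14.45
tool_pos: [0.5569, 0.1121, 0.0538]
orientation: [-3.142, -0.0, 1.328]
force: [-2.0, -1.3, 5.0]
finger_gap: 0.0138
grip_force: 25.0
```

Request:
send_rows:
  deltas:
    - [0.1,0,-0.01,0,0,0,-1]
    - [0.1,0,0,0,0,0,-1]
    - [0.1,0,0,0,0,0,-1]
    - [0.08,0,0,0,0,0,-1]
    - [0,0,0,0,0,0,-1]
    - [0,0,0,0,0,0,-1]

```text
time: 14.95
tool_pos: [0.5593, 0.1215, 0.0539]
orientation: [-3.141, -0.001, 1.326]
force: [-0.6, 0.1, 1.2]
finger_gap: 0.0142
grip_force: 25.0
```

Request:
send_rows:
  deltas:
    - [0.04,0,0,0,0,0,-1]
    - [0.04,0,0,0,0,0,-1]
    - [0,0,0,0,0,0,-1]
    - [0,0,0,0,0,0,-1]

```text
time: 15.28
tool_pos: [0.5597, 0.1231, 0.0539]
orientation: [-3.141, -0.0, 1.326]
force: [0.1, -0.1, -0.4]
finger_gap: 0.0136
grip_force: 25.0
```

Request:
send_rows:
  deltas:
    - [0.04,0,0,0,0,0,-1]
    - [0.04,0,0,0,0,0,-1]
    - [0,0,0,0,0,0,-1]
    - [0,0,0,0,0,0,-1]

```text
time: 15.62
tool_pos: [0.5602, 0.1251, 0.0539]
orientation: [-3.141, -0.0, 1.326]
force: [0.4, 0.2, -2.1]
finger_gap: 0.0142
grip_force: 25.0
```

Request:
send_rows:
  deltas:
    - [0.04,0,0,0,0,0,-1]
    - [0.04,0,0,0,0,0,-1]
    - [0,0,0,0,0,0,-1]
    - [0,0,0,0,0,0,-1]

```text
time: 15.95
tool_pos: [0.5607, 0.1269, 0.0539]
orientation: [-3.142, -0.0, 1.326]
force: [0.2, -0.2, -1.8]
finger_gap: 0.014
grip_force: 25.0
```

Request:
send_rows:
  deltas:
    - [0.04,0,0,0,0,0,-1]
    - [0,0,0,0,0,0,-1]
    - [0,0,0,0,0,0,-1]

```text
time: 16.2
tool_pos: [0.561, 0.1279, 0.054]
orientation: [-3.142, -0.0, 1.326]
force: [-0.2, 0.3, -1.4]
finger_gap: 0.0138
grip_force: 25.0
```

Request:
send_rows:
  deltas:
    - [0.04,0,0,0,0,0,-1]
    - [0,0,0,0,0,0,-1]
    - [0,0,0,0,0,0,-1]

```text
time: 16.45
tool_pos: [0.5612, 0.1289, 0.054]
orientation: [3.142, -0.0, 1.326]
force: [-0.4, -0.1, -2.2]
finger_gap: 0.0139
grip_force: 25.0
```

Request:
send_rows:
  deltas:
    - [0.04,0,0,0,0,0,-1]
    - [0.02,0,0,0,0,0,-1]
    - [0,0,0,0,0,0,-1]
    - [0,0,0,0,0,0,-1]

```text
time: 16.78
tool_pos: [0.5615, 0.1303, 0.054]
orientation: [-3.142, 0.0, 1.326]
force: [-0.7, 0.8, -2.5]
finger_gap: 0.0141
grip_force: 25.0
```

Request:
send_rows:
  deltas:
    - [0.04,0,0,0,0,0,-1]
    - [0,0,0,0,0,0,-1]
    - [0,0,0,0,0,0,-1]

```text
time: 17.03
tool_pos: [0.5619, 0.1312, 0.054]
orientation: [3.142, -0.0, 1.326]
force: [-0.8, -0.2, -1.5]
finger_gap: 0.0141
grip_force: 25.0
```

Request:
send_rows:
  deltas:
    - [0.04,0,0,0,0,0,-1]
    - [0,0,0,0,0,0,-1]
    - [0,0,0,0,0,0,-1]

```text
time: 17.28
tool_pos: [0.5621, 0.1322, 0.054]
orientation: [3.142, -0.0, 1.326]
force: [0.4, 0.2, -1.1]
finger_gap: 0.0137
grip_force: 25.0
```

Request:
send_rows:
  deltas:
    - [0.04,0,0,0,0,0,-1]
    - [0,0,0,0,0,0,-1]
    - [0,0,0,0,0,0,-1]

```text
time: 17.53
tool_pos: [0.5623, 0.1332, 0.054]
orientation: [3.142, -0.0, 1.326]
force: [-0.0, 0.3, -1.5]
finger_gap: 0.0139
grip_force: 25.0
```

Request:
send_rows:
  deltas:
    - [0.04,0,0,0,0,0,-1]
    - [0,0,0,0,0,0,-1]
    - [0,0,0,0,0,0,-1]

```text
time: 17.78
tool_pos: [0.5626, 0.1342, 0.054]
orientation: [3.142, -0.0, 1.326]
force: [-0.1, -0.1, -2.5]
finger_gap: 0.0139
grip_force: 25.0
```

Request:
send_rows:
  deltas:
    - [0.04,0,0,0,0,0,-1]
    - [0,0,0,0,0,0,-1]
    - [0,0,0,0,0,0,-1]

```text
time: 18.03
tool_pos: [0.5628, 0.1352, 0.054]
orientation: [3.142, -0.0, 1.326]
force: [-0.5, -1.4, -1.6]
finger_gap: 0.0137
grip_force: 25.0
```

Request:
send_rows:
  deltas:
    - [0.04,0,0,0,0,0,-1]
    - [0,0,0,0,0,0,-1]
    - [0,0,0,0,0,0,-1]

```text
time: 18.28
tool_pos: [0.563, 0.136, 0.054]
orientation: [-3.142, 0.0, 1.326]
force: [-0.2, -1.7, -1.3]
finger_gap: 0.0145
grip_force: 25.0
```

Request:
send_rows:
  deltas:
    - [0.03,0,0,0,0,0,-1]
    - [0,0,0,0,0,0,-1]
    - [0,0,0,0,0,0,-1]

```text
time: 18.53
tool_pos: [0.5631, 0.1366, 0.054]
orientation: [-3.141, 0.0, 1.326]
force: [-1.5, -3.2, -1.6]
finger_gap: 0.0135
grip_force: 25.0
```

```bash
python3 -c "
from h import *
s=env.observe(); print(s['tool_pos'],s['force'],s['wrist_torque'])"
```

```text
[0.56307456 0.13657844 0.05395796] [-1.52160075 -3.18190565 -1.63360276] [-0.50300071  0.03246597 -0.00750029]
```

Request:
send_rows:
  deltas:
    - [0.03,0,0,0,0,0,-1]
    - [0,0,0,0,0,0,-1]
    - [0,0,0,0,0,0,-1]

```text
time: 18.78
tool_pos: [0.5632, 0.1373, 0.0539]
orientation: [-3.141, 0.0, 1.326]
force: [-1.0, -5.2, -0.1]
finger_gap: 0.0137
grip_force: 25.0
```

Request:
send_rows:
  deltas:
    - [0.03,0,0,0,0,0,-1]
    - [0,0,0,0,0,0,-1]
    - [0,0,0,0,0,0,-1]

```text
time: 19.03
tool_pos: [0.5634, 0.1378, 0.0539]
orientation: [-3.141, 0.001, 1.326]
force: [-1.4, -6.4, -1.3]
finger_gap: 0.0138
grip_force: 25.0
```

Request:
send_rows:
  deltas:
    - [0.03,0,0,0,0,0,-1]
    - [0,0,0,0,0,0,-1]
    - [0,0,0,0,0,0,-1]
    - [0,0,0,0,0,0,-1]
    - [0,0,0,0,0,0,-1]

```text
time: 19.45
tool_pos: [0.5634, 0.1382, 0.0539]
orientation: [-3.141, 0.001, 1.326]
force: [-1.4, -8.1, -0.2]
finger_gap: 0.0139
grip_force: 25.0
```

Request:
send_rows:
  deltas:
    - [-0.03,0,0,0,0,0,-1]
    - [-0.03,0,0,0,0,0,-1]
    - [-0.03,0,0,0,0,0,-1]
    - [0,0,0,0,0,0,-1]
    - [0,0,0,0,0,0,-1]
    - [0,0,0,0,0,0,-1]

```text
time: 19.95
tool_pos: [0.5631, 0.1368, 0.0539]
orientation: [-3.141, 0.0, 1.326]
force: [-1.7, -3.6, -1.4]
finger_gap: 0.0138
grip_force: 25.0
```

Request:
send_rows:
  deltas:
    - [-0.03,0,0,0,0,0,-1]
    - [-0.02,0,0,0,0,0,-1]
    - [0,0,0,0,0,0,-1]
    - [0,0,0,0,0,0,-1]
    - [0,0,0,0,0,0,-1]

```text
time: 20.37
tool_pos: [0.563, 0.1358, 0.054]
orientation: [3.141, -0.0, 1.326]
force: [-0.7, -0.8, -1.8]
finger_gap: 0.014
grip_force: 25.0
```

Request:
send_rows:
  deltas:
    - [0,0,0,0,0,0,-0.6]
    - [0,0,0,0,0,0,-0.5]
    - [0,0,0,0,0,0,-0.3]
    - [0,0,0,0,0,0,-0.1]
    - [0,0,0,0,0,0,-0.1]
    - [0,0,0,0,0,0,-0.1]
    - [0,0,0,0,0,0,-0.1]

```text
time: 20.95
tool_pos: [0.5629, 0.1356, 0.054]
orientation: [3.141, -0.0, 1.326]
force: [0.5, -0.2, -0.3]
finger_gap: 0.0418
grip_force: 0.0
```

Request:
send_rows:
  deltas:
    - [0,0,-0.2,0,0,0,-0.1]
    - [0,0,-0.5,0,0,0,-0.1]
    - [0,0,-0.8,0,0,0,-0.1]
    - [0,0,-0.8,0,0,0,-0.1]
    - [0,0,-0.8,0,0,0,-0.1]
    - [0,0,-0.8,0,0,0,-0.1]
    - [0,0,-0.5,0,0,0,-0.1]
    - [0,0,0,0,0,0,-0.1]
    - [0,0,0,0,0,0,-0.1]

```text
time: 21.7
tool_pos: [0.5634, 0.1357, 0.1652]
orientation: [3.14, -0.001, 1.326]
force: [-0.5, 0.1, -0.8]
finger_gap: 0.0411
grip_force: 0.0
```

Run:
```python
from h import *
im=cam('wrist'); c=im['color']; w=cam('side')['color']
o=np.hstack([cv2.resize(c[150:480,200:440],(436,600)),cv2.resize(w[280:420,130:215],(364,600))])
cv2.imwrite('pics/end.png',o[:,:,::-1])
```

```text
(no output)
```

View pics/end.png

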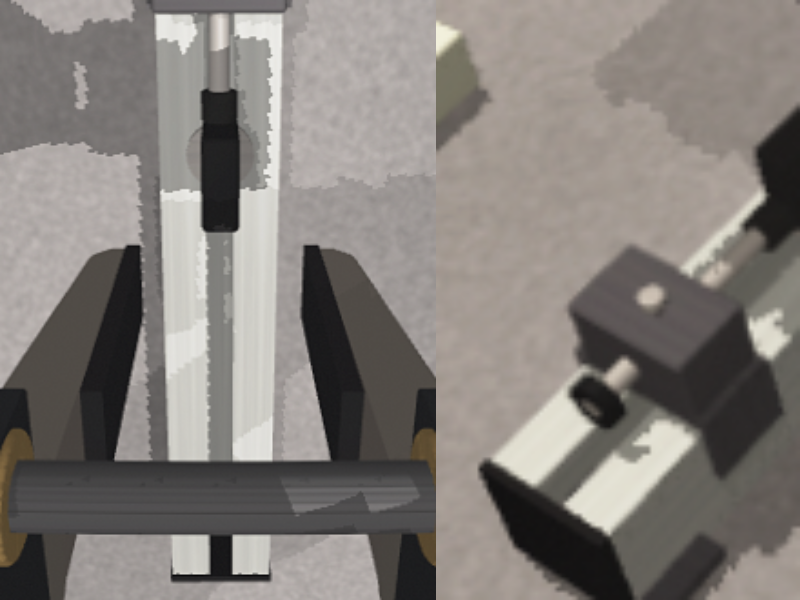

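The bolt stands upright on the rail at (220,160), with its wing along the rail and its end touching the buffer at (219,122). The gripper is clear.

```bash
python3 -c "
from h import *
print(env.job_done())"
```

```text
the job is handed in; nothing more can be done
None
```

The job is handed in: the wing-grip bolt is locked in the rail and standing at the buffer, which I pushed with about 8 N; the most I measured on the rail was about 10 N, and the round-knob bolt was not touched (about 22 s of the 72 s used).

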